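# Step the filter wheel round to the triangle

### The job

Turn the filter wheel by pushing its upright tab gently round with a fingertip or the outside of the fingers, until the tab's pointer stands over the middle of the triangular mark on the base plate; then leave it there. Push the tab, do not pinch it, and keep off the glass filters. Leave the loose things around and on the base plate where they are.

Things in the scene. Friction and masses are not known exactly. Their poses are not given: they have to be found in the camera images.
- base: Fixed dark steel base plate, 210 x 210 x 14 mm, small screws in its corners, two end-stop pins (tops 32 mm above the table, 60 mm from the axis) behind the outer marks. Origin: centre of its underside, at table height, exactly under the wheel's vertical axis. Its front, the -x side, looks towards the robot within 0.5 rad.
- wheel (a joint): Turning of the wheel about the vertical axis through the base's origin. 0: the tab points to the base's front (-x); grows anticlockwise from above; stops at -2.0 and 2.0, so the tab cannot pass the back. Starts within 0.3 of 0. No clicks: friction (about 0.12 N m, 2 N at the tab) holds it where it is left, no coasting or springing back.
- tab_top (a point): Middle of the top of the tab's upright blade, on the wheel's rim. The tab: a low arm out past the rim (12 mm wide, 24 to 32 mm above the table) carrying the aluminium blade, 22 mm long along the radius (51 to 73 mm from the axis), 10 mm thick, top 62 mm above the table. All else of wheel and base ends 41 mm above the table or lower.
- hub (a point): Middle of the top of the hub, on the wheel's axis, 41 mm above the table. The wheel: aluminium disc of 100 mm diameter, top face 34 mm above the table. In it six round glass filters in dark rings of 27 mm, on a circle of 33 mm radius, tops 36.5 mm above the table, turning with it; not to be touched.
- pointer (a point): Tip of the thin pointer nib (3 mm wide) that sticks out of the foot of the tab along the radius; 86 mm from the wheel's axis, 27 mm above the table. It passes above the marks without touching them.
- mark_triangle: THE TARGET: triangular mark, equal sides of about 28 mm, 2.5 mm thick, white, fixed flat on the base plate; its centre lies 88 mm from the wheel's axis, at one of four places: 0.6 or 1.4 rad to either side of the base's front (drawn anew each time). Origin: centre of its underside, 14 mm above the table; its yaw means nothing.
- mark_square: Square mark, 21 mm, 2.5 mm thick, white, fixed flat on the base plate; its centre lies 88 mm from the wheel's axis, at one of four places: 0.6 or 1.4 rad to either side of the base's front (drawn anew each time). Origin: centre of its underside, 14 mm above the table; its yaw means nothing.
- mark_round: Round mark, 24 mm diameter, 2.5 mm thick, white, fixed flat on the base plate; its centre lies 88 mm from the wheel's axis, at one of four places: 0.6 or 1.4 rad to either side of the base's front (drawn anew each time). Origin: centre of its underside, 14 mm above the table; its yaw means nothing.
- mark_cross: Cross-shaped mark, 28 mm over its arms of 7 mm, 2.5 mm thick, white, fixed flat on the base plate; its centre lies 88 mm from the wheel's axis, at one of four places: 0.6 or 1.4 rad to either side of the base's front (drawn anew each time). Origin: centre of its underside, 14 mm above the table; its yaw means nothing.
- coverslips: White coverslip box, 31 x 31 x 23 mm, on the base plate's back left corner. Loose, not to be disturbed. Origin: centre of its underside.
- bead_vial: Small white vial, green cap, 22 mm diameter, 45 mm high, on the base plate's back right corner. Loose, not to be disturbed. Origin: centre of its underside.
- dye_vial: Small white vial, red cap, 22 mm diameter, 45 mm high, on the table to the right of the base plate. Loose, not to be disturbed. Origin: centre of its underside.
- tape_roll_0: Roll of tape, 60 mm diameter, 20 mm high, on the table to the left of the base plate. Loose, not to be disturbed. Origin: centre of its underside.
- usb_stick: USB stick, 53 x 19 x 8 mm, on the table to the left of the base plate. Loose, not to be disturbed. Origin: centre of its underside.
- filter_cube_b: Black filter cube, 37 x 43 x 41 mm, on the table behind the base plate. Loose, not to be disturbed. Origin: centre of its underside.

How it is judged:
By the outcome, as a careful person would: the job done as asked, in the order asked, and still so for the second after the job is handed in, with the robot touching nothing.
It also fails if it takes over 45 s, if anything falls off the work surface, if the arm or the gripper's body presses on something with over 40 N, if the wrist force passes 120 N, or if a joint passes its speed limit or range.

### The arm

A 6-joint arm with a two-finger parallel gripper is mounted at the origin on a cart in front of the work surface, level with it; the furniture and walls round the work are solid. World frame = base frame: x ahead of the robot, y to its left, z up, the work surface at z = 0. Lengths are in mm, angles in rad, forces in N, time in s.
With the tool pointing down it reaches from about 350 to 775 mm from the base axis. Payload 7.3 kg.
Tool frame: the origin (TCP) lies midway between the tips of the shut fingers; the grasp point (between the pads) lies 19 mm behind it; z points along the fingers, y is the line along which they close (so a half turn about z gives the same grasp; the last joint's range is limited). The gripper opens to 92 mm and grips with 3 to 60 N. Pads are 19 mm wide; open, the fingers measure 130 mm over their backs; the gripper's body (75 mm by 190 mm) begins 47 mm behind the grasp point.
Start: joints at [-1.276, 0.342, 1.524, -0, 1.275, -0.146], TCP at [224.022, -474.825, 226.741] pointing down, gripper open.
Joint ranges: [-2.53, 2.53], [-0.77, 2.02], [0.04, 2.7], [-1, 4.14], [0.28, 2.66], [-3.11, 3.11]. Speed limits (rad/s): [2.57, 2.57, 3.14, 3.14, 3.14, 3.14].

### API

Orientations are given as [roll, pitch, yaw] about the fixed x, y, z axes, in that order (R = Rz(yaw) Ry(pitch) Rx(roll)).
In Python, from plant import bot gives the robot as it stands.
- The arm moves only by the tool jog_arm, never from a script. Its arguments are lists of equal length, an entry for each row: "dp": the shift along the tool's x, y, z in m, a list of three; "twist": the turn about the tool's z in degrees. A call has 1 to 10 rows; each row shifts and turns the commanded pose from where the row before left it, along the tool's axes as they then stand; what a row does not reach is not made up. A row lasts 1/8 s, in which the tool goes at most 62.5 mm and 10.7 degrees, less where a joint would pass 70% of its speed; a pose out of reach is approached as far as the arm can. A call is refused whole if a number of a shift passes 0.0625 or a number of a turn 10.7, either way. A call with a gripper value outside its range is refused whole. "jaw" is the finger opening in m, from 0 to 0.0918, set as the call begins (left out, the last holds). The fingers move at their own pace and stop on an object; the grip force is fixed at half the most. Time passes only in rows, so rows that do not move let the fingers close. It gives the time, the measured TCP pose, the force, the opening and the grip force at its end, in the units of the state.
- bot.get_obs(): the state, without advancing time (a new reading comes with each control period).
- bot.capture(name): name is "scene" or "top" or "wrist"; returns the picture (400x640x3 uint8, blue, green, red); there is no depth.
- bot.camera_params(name): a dict with "fx", "fy", "cx", "cy" (pixels), "k1" (the pictures are not rectified: a ray, as slopes to the right and down, at radius r is drawn at 1 + k1 r^2 times it, then the intrinsics apply), "R" (3x3) and "t" (3): a world point X has camera coordinates R X + t. Camera axes: x right, y down, z forward; pixel columns grow to the right and rows downward; lengths in mm; the calibration is good to about 2 mm. A picture is of the moment at which its call begins: read the wrist's pose just before it. camera_params takes no time and is no camera call; for the wrist camera it gives the pose at the moment of the call.
- bot.close_job(): hands the job in; it is judged then, once.
Trained networks look in the newest picture that a camera, given by its name, has taken for a name from the list of things; names that differ only in an ending like _2 or _b are one class to them, and where a whole thing is asked for, a point or a joint stands for the part that bears it (a point fixed in the world has none). Each returns a list of dicts, best first, with "confidence" (0 to 1); they miss things now and then, are a little off and sometimes report something else, mostly with a low value. They report only what shows in the picture. A call takes as long as a camera call.
- bot.find_in(camera, label): "bbox" ([centre column, centre row, width, height] in pixels, round what is visible of it).
- bot.masks_of(camera, label): "pixels" (400x640 bool, what is visible of it) and "bbox" ([centre column, centre row, width, height] in pixels, round what is visible of it).
The state is a dict: "time": time; "joint_positions": joint angles; "dq": joint speeds; "tau": joint torques, N m; "tool_pos": TCP position; "tcp_rot": TCP orientation; "contact_force": force on the tool from outside, world axes, zero at the start; "moment": the same for the moment, N m; "grip_width": finger opening in mm; "finger_force": force on a finger pad.
Only numpy, scipy, OpenCV 4.12 (cv2) and the standard library are available. Lean on these libraries where they do the work, as an engineer would, in place of code of your own. Each camera call takes 0.05 s, during which the arm holds its last target. There are 200 camera calls.

## Working session

There is one attempt and no reset: what is moved stays moved. The work goes in short steps, Python scripts to look and compute and a tool call to move; the robot and the scene stay as the last step left them, time stands still between calls to the robot, and variables do not carry over. Pictures are saved under pics/ and viewed, at most 10 in all, crops included, and the job is handed in when it is done.

Besides the shell and the picture viewer there is one more tool, called as name(argument=value, ...) on one line, values as JSON. jog_arm: Moves the arm, as the interface text tells. Its arguments: {"type":"object","properties":{"dp":{"type":"array"},"twist":{"type":"array"},"jaw":{"type":"number"}},"required":["dp","twist"]}

```bash
mkdir -p pics
cat > h.py <<'E'
import numpy as np, cv2
from plant import bot
def ray(cam,u,v,z):
    p=bot.camera_params(cam);R=np.array(p["R"]);t=np.array(p["t"])
    K=np.array([[p["fx"],0,p["cx"]],[0,p["fy"],p["cy"]],[0,0,1.]])
    n=cv2.undistortPoints(np.array([[[u,v]]],float),K,np.array([p["k1"],0,0,0,0.]))[0,0]
    d=R.T@np.array([n[0],n[1],1]);c=-R.T@t
    return c+d*(z-c[2])/d[2]
def proj(cam,X):
    p=bot.camera_params(cam);K=np.array([[p["fx"],0,p["cx"]],[0,p["fy"],p["cy"]],[0,0,1.]])
    return cv2.projectPoints(np.array([X],float),cv2.Rodrigues(np.array(p["R"]))[0],np.array(p["t"],float),K,np.array([p["k1"],0,0,0,0.]))[0].ravel()
E
python3 - <<'E'
from h import *
for c in("top","scene"):cv2.imwrite(f"pics/{c}0.png",bot.capture(c))
Z=dict(base=14,hub=41,tab_top=62,pointer=27,mark_triangle=16.5,mark_square=16.5,mark_round=16.5,mark_cross=16.5,wheel=34,dye_vial=45,bead_vial=45,coverslips=23)
for l,z in Z.items():
    for m in bot.masks_of("top",l)[:2]:
        v,u=np.nonzero(m["pixels"]);print(l,round(m["confidence"],2),np.round(m["bbox"]),ray("top",u.mean(),v.mean(),z).round(1))
print(bot.get_obs())
E
```

```text
base 0.68 [352. 241. 139. 139.] [540.4  51.   14. ]
base 0.61 [371. 183.  17.  16.] [649.7  11.2  14. ]
hub 0.87 [350. 244.  57.  69.] [541.5  51.4  41. ]
hub 0.19 [297. 216.  18.  18.] [586.4 148.7  41. ]
tab_top 0.63 [354. 246.  58.  70.] [539.   52.4  62. ]
tab_top 0.51 [326. 158.  31.  30.] [686.8 100.5  62. ]
pointer 0.77 [351. 244.  59.  67.] [541.8  50.3  27. ]
pointer 0.62 [353. 240. 140. 141.] [539.3  51.2  27. ]
mark_triangle 0.7 [390. 269.  15.  14.] [488.4 -15.9  16.5]
mark_square 0.41 [338. 285.  15.  16.] [460.   78.4  16.5]
mark_round 0.23 [297. 216.  19.  20.] [591.  150.9  16.5]
mark_cross 0.48 [399. 232.  13.  11.] [554.6 -35.5  16.5]
wheel 0.73 [351. 244.  51.  64.] [541.9  51.5  34. ]
dye_vial 0.57 [429. 216.  13.  13.] [582.6 -86.   45. ]
bead_vial 0.55 [373. 182.  18.  20.] [642.5  13.9  45. ]
coverslips 0.87 [298. 214.  17.  18.] [590.1 149.8  23. ]
{'time': 0.7, 'joint_positions': array([-1.27597861e+00,  3.41987941e-01,  1.52409360e+00,  3.64107556e-06,
        1.27542360e+00, -1.45998753e-01]), 'dq': array([ 0.00099728,  0.00033188,  0.000296  ,  0.00056925,  0.00027345,
       -0.00023311]), 'tau': array([ 1.33106467e-03, -4.31024909e+01, -2.44451147e+01,  7.19641778e-02,
        4.80588642e-02,  6.12114562e-06]), 'tool_pos': array([ 224.03199414, -474.81578111,  226.74900733]), 'tcp_rot': array([3.14150556e+00, 9.28512703e-06, 4.40815407e-01]), 'contact_force': array([ 0.17370008, -0.65507433, -0.16675177]), 'moment': array([-0.00455886, -0.017311  ,  0.03118538]), 'finger_force': 0.0, 'grip_width': 91.89315811995516}
```

View pics/top0.png

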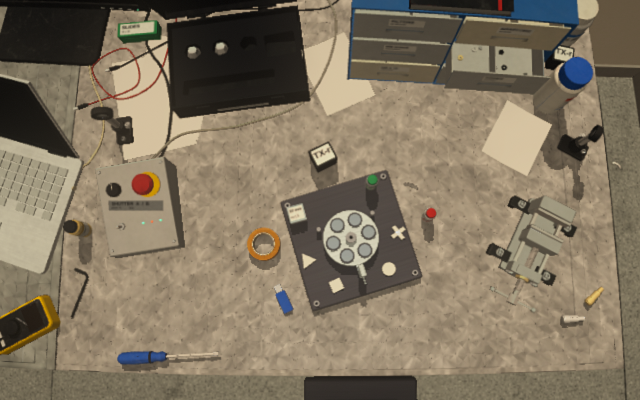

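View pics/scene0.png

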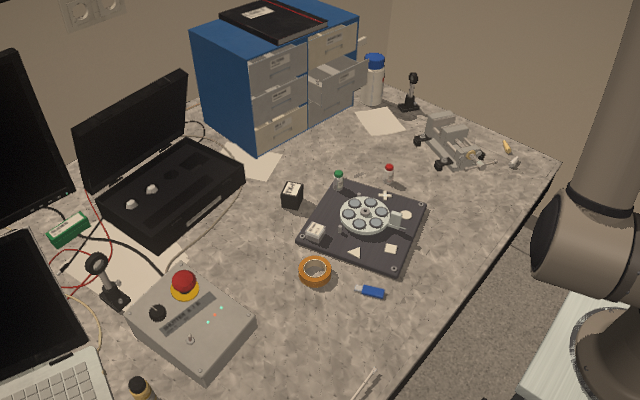

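The network's "triangle" at (390,269) is really the round mark. In the top view the triangle is the left outer mark at about (308,261), the tab is at (362,273), and the hub is at (350,239). I'll bring the wrist camera over the wheel for a better measurement.

Run:
```python
from h import *
for n,u,v,z in[("tri",308,261,16.5),("sq",336,285,16.5),("rd",389,269,16.5),("cr",398,232,16.5),("hub",350.5,238.5,41),("tab",361,267,62)]:print(n,ray("top",u,v,z).round(1))
p=bot.camera_params("wrist");R=np.array(p["R"]);print(p["fx"],p["fy"],p["k1"],R.round(3),(-R.T@p["t"]).round(1))
o=bot.get_obs();y=o["tcp_rot"][2];print(o["time"],y)
```

```text
tri [503.3 129.2  16.5]
sq [460.1  78.9  16.5]
rd [488.  -16.9  16.5]
cr [554.9 -35.   16.5]
hub [541.3  52.7  41. ]
tab [490.2  36.   62. ]
336.1412718812914 336.1412718812914 -0.0644501010883416 [[ 0.426 -0.905  0.   ]
 [-0.861 -0.405  0.308]
 [-0.279 -0.132 -0.951]] [ 300.8 -438.2  385.9]
0.7 0.4408154072332615
```

jog_arm(dp=[[0.04, -0.037, 0.005], [0.04, -0.037, 0.005], [0.04, -0.037, 0.005], [0.04, -0.037, 0.005], [0.04, -0.037, 0.005], [0.04, -0.037, 0.005], [0.04, -0.037, 0.005], [0.04, -0.037, 0.005], [0.04, -0.037, 0.005], [0.04, -0.037, 0.005]], twist=[0, 0, 0, 0, 0, 0, 0, 0, 0, 7], jaw=0)

```text
time: 1.95
tool_pos: [428.6, 32.2, 176.9]
tcp_rot: [3.141, -0.001, 0.316]
contact_force: [1.2, -0.7, 0.2]
grip_width: 0.9
finger_force: 0.0
```

jog_arm(dp=[[0, 0, 0], [0, 0, 0]], twist=[0, 0])

```text
time: 2.2
tool_pos: [427.7, 30.3, 176.7]
tcp_rot: [3.141, 0.001, 0.321]
contact_force: [0.1, -0.2, 0.1]
grip_width: 0.7
finger_force: 0.0
```

Run:
```python
from h import *
im=bot.capture("wrist");cv2.imwrite("pics/w0.png",im)
o=bot.get_obs();print(o["time"],o["tool_pos"],o["tcp_rot"],o["joint_positions"],o["grip_width"])
for l,z in dict(hub=41,tab_top=62,pointer=27,mark_triangle=16.5,mark_square=16.5,mark_round=16.5,mark_cross=16.5).items():
    for m in bot.masks_of("wrist",l)[:2]:
        v,u=np.nonzero(m["pixels"]);print(l,round(m["confidence"],2),np.round(m["bbox"]),ray("wrist",u.mean(),v.mean(),z).round(1))
```

```text
2.25 [427.69320537  29.72066876 176.77318422] [3.14120707e+00 2.24611896e-04 3.19043902e-01] [-1.09445993e-01  2.20103226e-01  1.84823805e+00 -5.05303303e-04
  1.07329553e+00  1.14254754e+00] 0.4931159112796298
hub 0.62 [342.  74. 126. 148.] [542.1  49.7  41. ]
hub 0.16 [435.  73.  30.  35.] [553.2 -29.6  41. ]
tab_top 0.8 [343.  74. 117. 148.] [539.7  49.6  62. ]
pointer 0.81 [343.  74. 122. 148.] [544.1  49.1  27. ]
mark_triangle 0.71 [246.  64.  23.  32.] [508.9 129.8  16.5]
mark_triangle 0.51 [513.  60.  49.  27.] [590.6 -97.2  16.5]
mark_square 0.83 [286. 131.  22.  25.] [463.7  77.3  16.5]
mark_round 0.7 [391. 134.  27.  32.] [491.9 -17.7  16.5]
mark_round 0.51 [167.  22.  73.  43.] [526.1 203.1  16.5]
mark_cross 0.93 [436.  73.  35.  35.] [557.1 -36.2  16.5]
```

View pics/w0.png

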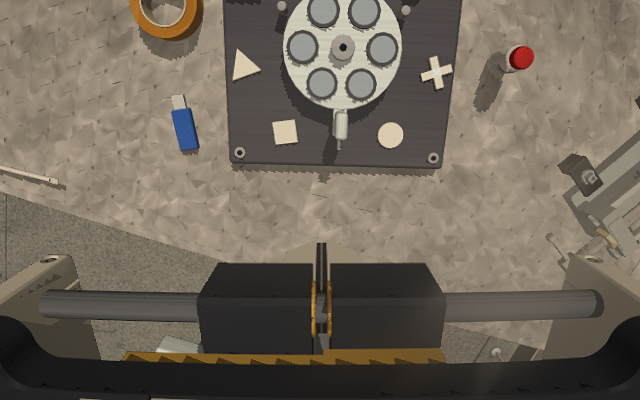

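The wrist view shows the triangle at (244,66), the hub at (343,47), the pointer tip at (338,150) and the shut fingertips at about (321,245). Next I'll fit the base from the four marks.

```bash
cat >> h.py <<'E'
def fit():
    from scipy.optimize import least_squares
    P=[]
    for l,a in(("mark_triangle",-1.4),("mark_square",-.6),("mark_round",.6),("mark_cross",1.4)):
        m=bot.masks_of("wrist",l)[0];v,u=np.nonzero(m["pixels"]);P.append((a,ray("wrist",u.mean(),v.mean(),16.5)[:2]))
    f=lambda q:np.ravel([q[:2]+88*np.array([-np.cos(a+q[2]),-np.sin(a+q[2])])-p for a,p in P])
    s=least_squares(f,[541,50,.3]);return s.x,P,s.fun
E
python3 - <<'E'
from h import *
im=bot.capture("wrist");q,P,r=fit();print(q,r.round(1),P)
h=ray("wrist",343,47,41);print("hub",h)
tip=ray("wrist",338,150,27);print("tip",tip)
for c in(q[:2],h[:2]):
    d=tip[:2]-c;print("tab ang deg",np.degrees(np.arctan2(-d[1],-d[0])),np.hypot(*d)); d=P[0][1]-c;print("tri ang",np.degrees(np.arctan2(-d[1],-d[0])),np.hypot(*d))
o=bot.get_obs();print(proj("wrist",o["tool_pos"]))
cv2.imwrite("pics/w1.png",cv2.resize(im[0:340,200:460],None,fx=2.3,fy=1.75,interpolation=cv2.INTER_CUBIC))
E
```

```text
[5.47074678e+02 5.23762159e+01 2.90834982e-01] [-0.5  0.2  0.4  0.3  0.  -0.2  0.1 -0.4] [(-1.4, array([508.34840667, 130.96945715])), (-0.6, array([462.84136838,  78.81405937])), (0.6, array([491.73819994, -15.90201006])), (1.4, array([557.55389454, -34.60797513]))]
hub [547.24374189  51.33260055  41.        ]
tip [463.94460281  26.25234528  27.        ]
tab ang deg 17.445479355481133 87.13820107127671
tri ang -63.768548488793186 87.61633236128895
tab ang deg 16.75634463964148 86.99290647441855
tri ang -63.96871338058285 88.6277385045216
[322.05306508 259.54855772]
```

View pics/w1.png

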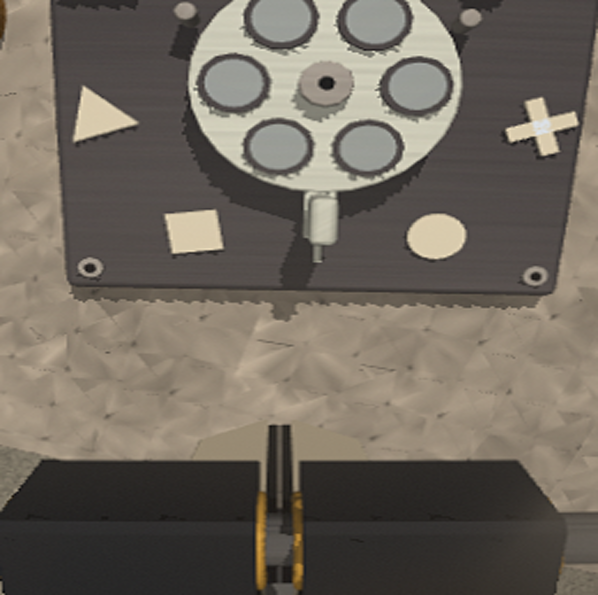

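jog_arm(dp=[[0.0182, 0.0183, 0], [0.0182, 0.0183, 0], [0.0182, 0.0183, 0], [0, 0, 0.04], [0, 0, 0.04], [0, 0, 0.03], [0, 0, 0.02], [0, 0, 0], [0, 0, 0]], twist=[0, 0, 1.2, 0, 0, 0, 0, 0, 0])

```text
time: 3.98
tool_pos: [497.6, -4.6, 47.4]
tcp_rot: [3.141, -0.001, 0.298]
contact_force: [0.4, -0.8, 0.2]
grip_width: 0.5
finger_force: 0.0
```

Run:
```python
from h import *
im=bot.capture("wrist");cv2.imwrite("pics/w2.png",im)
o=bot.get_obs();print(o["time"],o["tool_pos"],o["tcp_rot"],o["contact_force"],proj("wrist",o["tool_pos"]))
```

```text
4.025 [497.72687642  -4.64967495  47.66441337] [ 3.14068498e+00 -1.64407971e-03  2.97779098e-01] [ 0.28545735 -0.19215358  0.95059273] [322.08801128 259.52601213]
```

View pics/w2.png

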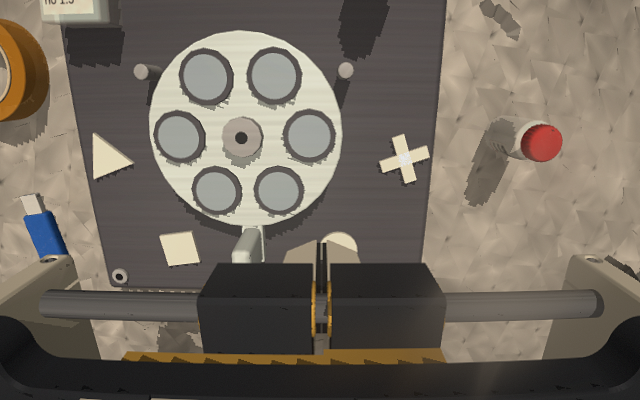

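The tan finger bodies are about 38 mm wide and stand clear to the right of the blade at (255,243). I'll close the gap, then push along the arc at 5° per row.

jog_arm(dp=[[0, -0.006, 0], [0, -0.006, 0], [0, -0.0035, 0], [-0.0018, -0.0057, 0], [-0.0018, -0.0057, 0], [-0.0018, -0.0057, 0], [-0.0018, -0.0057, 0], [-0.0018, -0.0057, 0], [-0.0018, -0.0057, 0], [0, 0, 0]], twist=[0, 0, 0, 5, 5, 5, 5, 5, 5, 0])

```text
time: 5.28
tool_pos: [479.1, 43.5, 46.8]
tcp_rot: [3.142, -0.0, -0.224]
contact_force: [0.3, 0.9, 0.1]
grip_width: 0.3
finger_force: 0.0
```

Run:
```python
from h import *
im=bot.capture("wrist");cv2.imwrite("pics/w3.png",im)
o=bot.get_obs();print(o["time"],o["tool_pos"],o["tcp_rot"],o["contact_force"],o["joint_positions"][5])
d=o["tool_pos"][:2]-[547.1,52.1];y=o["tcp_rot"][2];print("r",d@[-np.cos(y),-np.sin(y)],"t",d@[np.sin(y),-np.cos(y)],np.degrees(y))
```

```text
5.325 [479.03249904  43.31378079  46.78839132] [ 3.14154238e+00 -6.79460531e-05 -2.23609154e-01] [ 0.06031061 -0.4279867  -0.29371308] 1.7251650414974598
r 64.42450916105976 t 23.66146559746319 -12.811860806305502
```

View pics/w3.png

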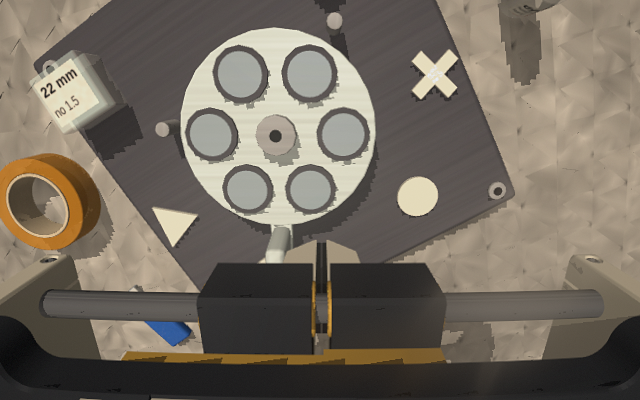

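The tab moved with the finger: the blade is at (280,240), against the finger edge at 290, and the triangle is at (176,226). I'll go on, stopping short of the target.

jog_arm(dp=[[-0.0018, -0.0057, 0], [-0.0018, -0.0057, 0], [-0.0018, -0.0057, 0], [-0.0018, -0.0057, 0], [-0.0018, -0.0057, 0], [-0.0018, -0.0057, 0], [-0.0018, -0.0057, 0], [-0.0018, -0.0057, 0], [0, 0, 0], [0, 0, 0]], twist=[5, 5, 5, 5, 5, 5, 5, 5, 0, 0])

```text
time: 6.58
tool_pos: [489.5, 88.7, 46.6]
tcp_rot: [3.142, 0.0, -0.922]
contact_force: [-0.7, 0.4, 0.5]
grip_width: 0.6
finger_force: 0.0
```

Run:
```python
from h import *
bot.capture("top");im=bot.capture("wrist");cv2.imwrite("pics/w4.png",im)
o=bot.get_obs();print(o["time"],o["tool_pos"],o["tcp_rot"],o["contact_force"],o["joint_positions"][5])
d=o["tool_pos"][:2]-[547.1,52.1];y=o["tcp_rot"][2];print("r",d@[-np.cos(y),-np.sin(y)],"t",d@[np.sin(y),-np.cos(y)],np.degrees(y))
```

```text
6.675 [489.468253    88.67240575  46.6784259 ] [ 3.14151983e+00  4.75097947e-05 -9.22770926e-01] [ 0.15927541 -0.06668378 -0.41440745] 2.5185924158455526
r 63.945634821640866 t 23.87289073259505 -52.870879512393486
```

View pics/w4.png

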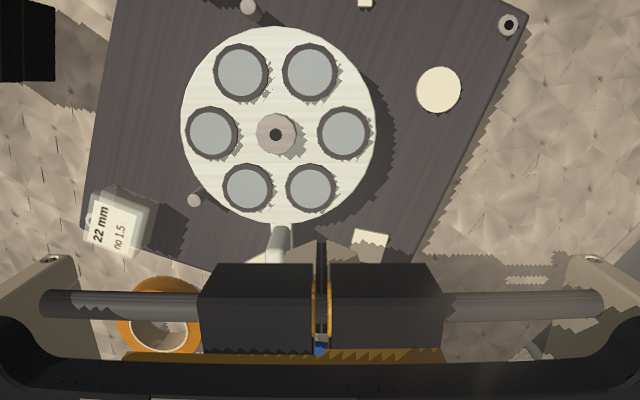

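Tab and finger have stayed in the same relation, with no slip. Now I'll measure the wheel angle from the filter pattern.

Run:
```python
from h import *
def ang(f):
    im=cv2.imread(f);c0=(np.array([[240,73],[310,73],[343,134],[310,188],[247,188],[212,134]],float))
    P=[]
    for u,v in c0:
        r=cv2.cvtColor(im,6);m=np.zeros(r.shape,np.uint8);cv2.circle(m,(int(u),int(v)),30,255,-1)
        k=((cv2.inRange(im,(125,125,125),(190,190,175))>0)&(m>0)&(im.max(2).astype(int)-im.min(2)<28)&(im[...,0]>=im[...,2])).astype(np.uint8)
        n,l,s,c=cv2.connectedComponentsWithStats(cv2.morphologyEx(k,cv2.MORPH_OPEN,np.ones((5,5))));i=1+s[1:,4].argmax();P.append((ray("wrist",*c[i],36.5)[:2],s[i,4]))
    X=np.array([p for p,_ in P]);c=X.mean(0);d=X-c
    a=np.degrees(np.arctan2(d[:,1],d[:,0]));print(c,[s for _,s in P],np.hypot(*d.T).round(1),a.round(1))
    print("tab",sorted(((a-30)%60).round(1)))
ang("pics/w4.png");print(np.degrees(bot.get_obs()["tcp_rot"][2]))
```

```text
Traceback (most recent call last):
ValueError: attempt to get argmax of an empty sequence
```

jog_arm(dp=[[-0.0018, -0.0057, 0], [-0.0018, -0.0057, 0], [0, 0, 0], [0, 0, 0], [0, 0.006, 0], [0, 0.01, 0], [0, 0, -0.04], [-0.035, 0, -0.04], [-0.035, 0, 0], [0, 0, 0]], twist=[5, 5, 0, 0, 0, 0, 0, 0, 0, 0])

```text
time: 7.92
tool_pos: [449.3, 154.4, 127.1]
tcp_rot: [-3.141, 0.0, -1.096]
contact_force: [0.4, -1.3, -0.0]
grip_width: 0.6
finger_force: 0.0
```

jog_arm(dp=[[0, 0, 0], [0, 0, 0]], twist=[0, 0])

```text
time: 8.18
tool_pos: [450.9, 152.5, 126.3]
tcp_rot: [3.141, -0.0, -1.099]
contact_force: [0.0, -0.3, -0.7]
grip_width: 0.3
finger_force: 0.0
```

Run:
```python
from h import *
im=bot.capture("wrist");cv2.imwrite("pics/w5.png",im)
o=bot.get_obs();print(o["time"],o["tool_pos"],o["tcp_rot"],o["contact_force"])
c=np.array([547.1,52.1])
for a in(-63.6,):
  u=-np.array([np.cos(np.radians(a)),np.sin(np.radians(a))])
  print(proj("wrist",[*(c+86*u),27]),proj("wrist",[*(c+88*u),16.5]),proj("wrist",[*(c+62*u),62]),proj("wrist",[*c,41]))
cv2.imwrite("pics/w5c.png",cv2.resize(im[20:240,180:440],None,fx=2.7,fy=2.7,interpolation=cv2.INTER_CUBIC))
```

```text
8.225 [450.99092386 152.49937044 126.3477167 ] [ 3.14093504e+00 -9.59332773e-07 -1.09966979e+00] [ 0.59768642 -0.96970126  0.44809457]
[269.12933868 141.04806247] [271.14238181 141.69026441] [259.96792852 111.67494663] [262.07940344  14.49533186]
```

View pics/w5c.png

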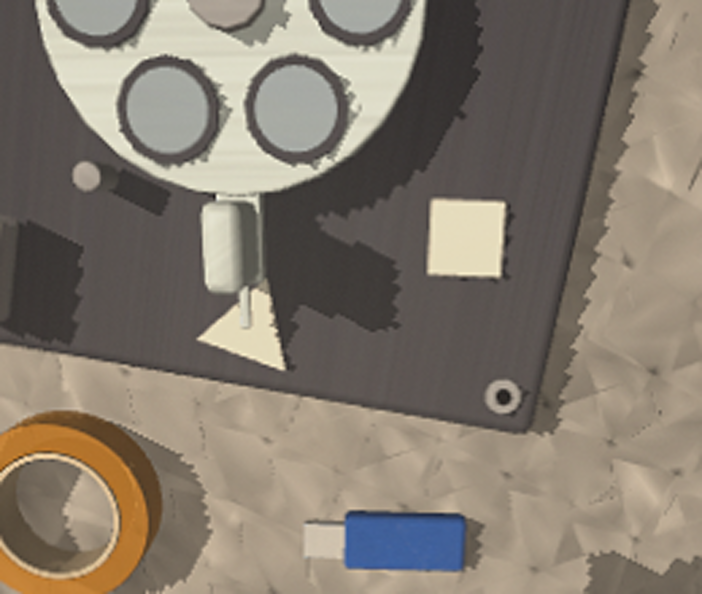

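The pointer tip is at about (270.7,140.7) and the triangle's centroid at about (272.5,142.3). Allowing for the parallax, they agree to about 0.2 px (under 0.5 mm). The fingers are clear, so I'm handing it in.

```bash
python3 -c "
from plant import bot
print(bot.close_job())"
```

```text
the job is handed in; nothing more can be done
None
```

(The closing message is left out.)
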